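# Change the caked pin bar on the spray rack

## Task

The three-pin bar on the spray rack is caked with paint: lift it off and lay it flat in the white wash tray, then take the clean three-pin bar out of its bin in the row of four closed bins (the black outline on each lid shows what is inside) and set it level, pins up, fully down in the notches of both rack uprights, centred between them. Open only that one bin, and leave its lid fully shut again so that no overspray gets in. Leave the bystanders (spray gun, mask, tape roll, paint can, cup, wrench and cap tub) where they are.

Things in the scene. Friction and masses are not known exactly. Their poses are not given: they have to be found in the camera images.
- caked_bar: the used three-pin bar, dark steel with white paint crust, lying on the rack at the start: a square-edged bar 120 mm long (its x), 20 mm wide (y), 26 mm high (z), with three upright pins 8 mm thick and 18 mm high on top, at x = -42, 0 and 42 mm. Origin at the centre of its underside, z up through the pins. About 0.24 kg. Its 20 mm sides can be gripped from above, the fingers straddling bar and pins.
- caked_mid (a point): centre of the caked bar's solid part, 13 mm above its underside
- clean_bar: the clean bare-steel three-pin bar, same size and frame as the caked bar (120 x 20 x 26 mm plus three pins 18 mm high, 44 mm in all), about 0.22 kg; at the start it lies pins up, roughly along the bin's x, on the floor of the closed bin bin_three, within 6 mm of its centre in y
- bin_three: the bin of the three-pin bar, one of four like grey steel bins standing side by side at 96 mm spacing on a fixed rail plate, in an order that changes; all fixed. Outside 140 mm (x) by 94 mm (y) by 50 mm high, walls and floor 3 mm. Origin at the centre of its underside, which is 4 mm above the bench; x points away from the robot towards the hinge, y along the row
- lid_three (a joint): angle of that bin's lid, rad: 0 shut, 1.57 upright, end stop 1.75. The lid (0.28 kg, 3 mm thick, its top 4 mm above the hinge axis) is hinged on the far (+x) upper edge of the bin; its near edge, 144 mm from the hinge, rises as it opens. The hinge is stiff (0.4 N m), so the lid stays where it is left; some 6 N at the grip moves it. The lid shows a black outline of a bar with three pins
- grip_three (a point): centre of the black T-grip on that lid: a barrel 22 mm thick and 44 mm long lying along the bin's y, on a central stem 12 mm thick, its axis 32 mm above the lid's top. With the lid shut it stands 124 mm nearer the robot than the hinge and 36 mm above it. It moves with the lid; pinched across its two ends it lets the lid turn between the fingers
- hinge_three (a point): middle of that lid's hinge axis, which runs along the bin's y
- lid_two (a joint): lid angle of the bin with the two-pin outline, 0 shut; must stay shut
- lid_ring (a joint): lid angle of the bin with the ring outline, 0 shut; must stay shut
- lid_plate (a joint): lid angle of the bin with the rectangle outline, 0 shut; must stay shut
- rack: the fixed dark-steel spray rack: two notched uprights 84 mm apart along its y (6 mm thick sheet, each 42 mm from the middle), a lower shelf plate with small sprayed caps on its far side (+x, 47 mm from the middle and beyond, no higher than 80 mm). Origin on the bench under the middle of the bar's place, z up
- seat (a point): middle of the bar's place on the rack, level with the floors of the two notches, 120 mm above the bench; axes as the rack's. The notches are 26 mm wide in x, 16 mm deep, with a flared mouth above (to 149 mm over the bench); a bar lies in them along the rack's y, its underside at this point. Below it there is free space down to 55 mm over the bench
- tray: the fixed white wash tray with a black rim, 130 mm (x) by 210 mm (y) outside, 38 mm high (rim 40 mm), walls and floor 3 mm, open on top, empty. Origin at the centre of its underside on the bench
- spray_gun: bystander: aluminium spray gun lying on its side, 150 mm long
- mask: bystander: half mask with two round cartridges, about 140 mm wide and 75 mm high
- tape_roll: bystander: roll of masking tape lying flat, 96 mm across, 36 mm high
- paint_can: bystander: paint can, 100 mm across, 130 mm high
- flow_cup: bystander: aluminium flow cup with a wire handle, 76 mm across, 75 mm high
- gun_wrench: bystander: flat wrench 170 mm long
- cap_tub: bystander: open grey tub of caps, 110 x 150 x 55 mm

How it is judged (in metres and radians):
On the way, in this order (a step that is already met when the one before it is completed fails the run):
1. the lid of the three-pin bin is opened (value of joint lid_three above 0.7 rad), for 0.1 s.
2. the clean bar is lifted out of its bin (z of clean_bar in the frame of bin_three above 0.055 m), for 0.1 s.
At the end, for the whole second after the job is handed in: Clean bar in both rack notches: within 15 mm of the middle along, 6 mm across, 4 mm in height, pins up within 0.08 rad, along the rack within 0.1 rad. Caked bar inside the tray, level within 0.08 rad, any face down. All four lids shut (below 0.05 rad). Both bars still and let go (x of clean_bar in the frame of seat between -0.006 and 0.006 m and y of clean_bar in the frame of seat between -0.015 and 0.015 m and z of clean_bar in the frame of seat between -0.004 and 0.004 m and angle between clean_bar's own z axis and vertical below 0.08 rad and angle between the x axis of clean_bar and the y axis of rack, either way round below 0.1 rad and linear speed of each of clean_bar, caked_bar below 0.02 m/s and x of caked_mid in the frame of tray between -0.06 and 0.06 m and y of caked_mid in the frame of tray between -0.1 and 0.1 m and z of caked_mid in the frame of tray between 0 and 0.045 m and angle between caked_bar's own x axis and vertical between 1.4908 and 1.6508 rad and value of joint each of lid_three, lid_two, lid_ring, lid_plate below 0.05 rad); the robot touches nothing.
It fails at once if a wrong lid was opened (value of joint any of lid_two, lid_ring, lid_plate above 0.12 rad).
It fails at once if a bystander was moved more than 30 mm (distance of any of spray_gun, mask, tape_roll, paint_can, flow_cup, gun_wrench, cap_tub from where it was at the start of the episode above 0.03 m).
It also fails if it takes over 72 s, if anything falls off the work surface, if the arm or the gripper's body presses on something with over 40 N, if the wrist force passes 120 N, or if a joint passes its speed limit or range.

## Robot

A 7-joint arm with a two-finger parallel gripper is mounted at the origin on the work surface. World frame = base frame: x ahead of the robot, y to its left, z up, the work surface at z = 0. Lengths are in m, angles in degrees, forces in N, time in s.
With the tool pointing down it reaches from about 0.425 to 0.875 m from the base axis. Payload 4.7 kg.
Tool frame: the origin (TCP) lies between the finger pads; the fingertips stand 19 mm ahead of it and the grasp point (between the pads) is the TCP; x points along the fingers, z is the direction in which the jaws open and shut, and the axes are right-handed (so a half turn about x gives the same grasp; the last joint's range is limited). The gripper opens to 87 mm and grips with 3 to 60 N. Pads are 19 mm wide; open, the fingers measure 117 mm over their backs; the gripper's body (75 mm by 190 mm) begins 51 mm behind the grasp point.
Start: joints at [-65.483, 18.392, -4.016, 83.108, 1.295, 78.541, -3.26], TCP at [0.261, 0.595, 0.242] pointing down, gripper open.
Joint ranges: [-163.93, 163.93], [-17.29, 119.83], [-79.2, 71.16], [3.27, 140.29], [-89.18, 269.18], [5.43, 117.66], [-154.24, 154.24]. Speed limits (degrees/s): [147.25, 147.25, 180, 180, 180, 180, 180].

## Interface

Orientations are given as [roll, pitch, yaw] about the fixed x, y, z axes, in that order (R = Rz(yaw) Ry(pitch) Rx(roll)).
In Python, from cell import monitor, read_camera, camera_model, env, regions_of gives the robot as it stands. The module is installed in compiled form; this text tells all that it offers.
- The arm moves only by the tool step_arm, never from a script. Its argument "deltas" is a list of rows, each a list of 5 numbers: the gripper's target within -1 to 1 (fully open at 1, half-way at 0, shut at -1), then the shift along the tool's x, y, z in m, then the turn about the tool's x in degrees. A call has 1 to 12 rows; each row is the pose to reach, as a shift and turn from the pose commanded when the call began, along the tool's axes at that moment; what a row does not reach only later rows make up. A row lasts 1/8 s, in which the tool goes at most 62.5 mm and 10.7 degrees, less where a joint would pass 70% of its speed; a pose out of reach is approached as far as the arm can. A call with a gripper value outside its range is refused whole. The fingers move at their own pace and stop on an object; "newtons" is the grip in N (left out, the last holds). Time passes only in rows, so rows that repeat a pose let the fingers close. It gives the time, the measured TCP pose, the force and the opening at its end, in the units of the state.
- monitor.get_obs(): the state, without advancing time (a new reading comes with each control period).
- read_camera(name): name is "scene" or "top"; returns (picture, depth): 420x560x3 uint8, red, green, blue; 420x560 float32, m along the optical axis (not along the pixel's ray), 0 where there is no reading.
- camera_model(name): a dict with "fx", "fy", "cx", "cy" (pixels), "k1" (the pictures are not rectified: a ray, as slopes to the right and down, at radius r is drawn at 1 + k1 r^2 times it, then the intrinsics apply), "xyz" and "attitude" of the camera in the world. Camera axes: x right, y down, z forward; pixel columns grow to the right and rows downward; lengths in m; the calibration is good to about 2 mm. A picture is of the moment at which its call begins. camera_model takes no time and is no camera call.
- env.sign_off(): hands the job in, once; it reports no verdict.
Trained networks look in the newest picture that a camera, given by its name, has taken for a name from the list of things; names that differ only in an ending like _2 or _b are one class to them, and where a whole thing is asked for, a point or a joint stands for the part that bears it (a point fixed in the world has none). Each returns a list of dicts, best first, with "p" (0 to 1); they miss things now and then, are a little off and sometimes report something else, mostly with a low value. They report only what shows in the picture. A call takes as long as a camera call.
- regions_of(camera, thing): "pixels" (420x560 bool, what is visible of it) and "pixel" ([column, row] in pixels, amid what is visible of it).
The state is a dict: "time_s": time; "qpos": joint angles; "joint_velocities": joint speeds; "effort": joint torques, N m; "tool_pos": TCP position; "tool_rot": TCP orientation; "force": force on the tool from outside, world axes, zero at the start; "wrist_torque": the same for the moment, N m; "grip_width": finger opening in m.
Only numpy, scipy, OpenCV 4.12 (cv2) and the standard library are available. Lean on these libraries where they do the work, as an engineer would, in place of code of your own. Each camera call takes 0.05 s, during which the arm holds its last target. There are 200 camera calls.

## Working session

There is one attempt and no reset: what is moved stays moved. The work goes in short steps, Python scripts to look and compute and a tool call to move; the robot and the scene stay as the last step left them, time stands still between calls to the robot, and variables do not carry over. Pictures are saved under pics/ and viewed, about 8 in all and at most 12, crops included, and the job is handed in when it is done.

Besides the shell and the picture viewer there is one more tool, called after "Emit:" as a command line: name --pt "numbers of a row" for each row, then --argument value for the rest. step_arm: Moves the arm, as the interface text tells. Its arguments: {"type":"object","properties":{"deltas":{"type":"array"},"newtons":{"type":"number"}},"required":["deltas"]}

```bash
mkdir -p pics; cat > h.py <<'E'
import numpy as np, cv2
from scipy.spatial.transform import Rotation as R
from cell import monitor, read_camera, camera_model, env, regions_of
def world(cam,d):
    m=camera_model(cam); h,w=d.shape
    u,v=np.meshgrid(np.arange(w),np.arange(h))
    x=(u-m['cx'])/m['fx']; y=(v-m['cy'])/m['fy']
    a,b=x.copy(),y.copy()
    for _ in range(8):
        s=1+m['k1']*(a*a+b*b); a,b=x/s,y/s
    P=np.stack([a*d,b*d,d],-1)
    Rm=R.from_euler('xyz',m['attitude'],degrees=True).as_matrix()
    P=P@Rm.T+np.array(m['xyz']); P[d<=0]=np.nan
    return P
def rect(p):
    (c,s,a)=cv2.minAreaRect(p[:,:2].astype(np.float32)*1000); return np.round(c,1),np.round(s,1),round(a,1)
E
cat > a.py <<'E'
from h import *
o=monitor.get_obs(); print(o)
for c in ("scene","top"):
    print(camera_model(c))
    im,d=read_camera(c); cv2.imwrite(f"pics/{c}0.png",cv2.cvtColor(im,cv2.COLOR_RGB2BGR)); P=world(c,d)
    for t in ("caked_bar","grip_three","bin_three","lid_three","rack","tray"):
        for r in regions_of(c,t)[:2]:
            p=P[r['pixels']]; p=p[~np.isnan(p[:,0])]
            print(c,t,round(r['p'],2),np.round(r['pixel']),len(p),np.round(np.median(p,0),4),np.round(np.percentile(p[:,2],[2,98]),3),rect(p) if len(p)>3 else '')
E
python3 a.py
```

```text
{'time_s': 0.0, 'qpos': array([-65.48316126,  18.43928305,  -4.01519783,  83.17577046,
         1.29331812,  78.53919394,  -3.26170107]), 'joint_velocities': array([-0.04096026, -0.06776072,  0.02762065,  0.05438251, -0.04075159,
       -0.00536699, -0.01768736]), 'effort': array([ 1.72195028e-04, -4.91299224e+01, -4.04132176e-01, -3.12523448e+01,
       -6.39791088e-02,  4.38865414e-02,  1.67108765e-04]), 'tool_pos': array([0.26119061, 0.5946503 , 0.24045127]), 'tool_rot': array([-177.80655556,   89.8908199 , -111.51597887]), 'force': array([0.43301092, 0.09962947, 0.1928531 ]), 'wrist_torque': array([ 0.01081323, -0.02189216,  0.01271447]), 'grip_width': 0.08724287737211148}
{'fx': 479.41681631166944, 'fy': 479.41681631166944, 'cx': 274.3496392884324, 'cy': 205.76206188718993, 'k1': -0.06339846299170976, 'xyz': array([1.36772162, 0.32203595, 1.24951831]), 'attitude': array([-141.72331481,    0.55168137,  110.91902133])}
scene caked_bar 0.58 [366. 246.] 472 [0.6043 0.2785 0.1446] [0.119 0.164] (array([552.5, 280.3]), array([118.2, 140.2]), 86.4)
scene caked_bar 0.22 [215. 142.] 467 
[... 1056 characters left out ...]
titude': array([-173.67174644,   -1.03127453,  -91.11875928])}
top grip_three 0.66 [366. 209.] 1216 [ 0.5127 -0.2771  0.0602] [0.054 0.102] (array([ 513.7, -287. ]), array([112.7, 149.7]), 85.3)
top bin_three 0.64 [369. 205.] 1240 [ 0.5155 -0.2753  0.0601] [0.054 0.102] (array([ 514.7, -277.7]), array([ 96.3, 149. ]), 87.0)
top lid_three 0.69 [368. 205.] 1260 [ 0.5121 -0.2746  0.0601] [0.053 0.102] (array([ 511.2, -285.1]), array([116.3, 146.8]), 84.5)
top rack 0.61 [198. 162.] 1791 [0.6669 0.2769 0.0644] [0.007 0.141] (array([640.1, 285.4]), array([180.6, 210. ]), 88.8)
top tray 0.66 [189. 246.] 2693 [0.3959 0.3178 0.0052] [-0.001  0.044] (array([395.8, 318.1]), array([227.7, 143.5]), 82.4)
```

View pics/scene0.png

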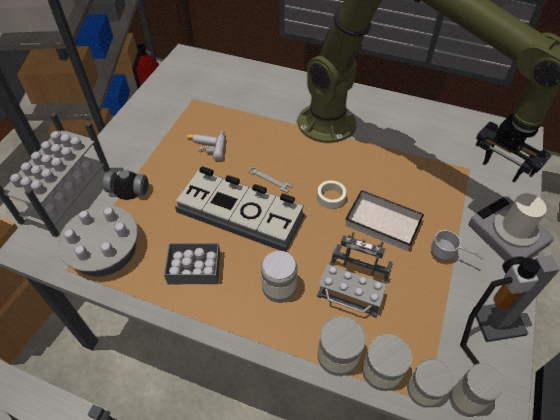

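View pics/top0.png

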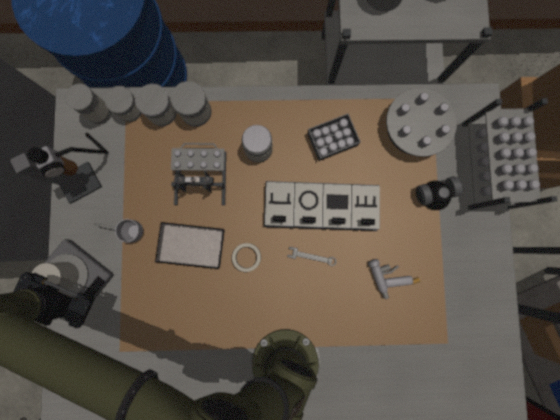

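The scene view shows the caked bar on the rack at about (366,246), the tray at (384,216) and the bins running from (198,190) to (285,218). The three-pin outline is on the leftmost lid, or rightmost in the top view (366,205), so the networks agree. Next I'll measure the geometry.

```bash
cat > b.py <<'E'
from h import *
C={}
for c in ("scene","top"):
    im,d=read_camera(c); C[c]=world(c,d).reshape(-1,3)
def sel(c,x0,x1,y0,y1,z0,z1):
    P=C[c]; m=(P[:,0]>x0)&(P[:,0]<x1)&(P[:,1]>y0)&(P[:,1]<y1)&(P[:,2]>z0)&(P[:,2]<z1); return P[m]
def rep(n,*b):
    for c in C:
        p=sel(c,*b)
        if len(p)>4: print(n,c,len(p),np.round(p.mean(0)*1000,1),rect(p))
rep('bar body',.55,.65,.19,.36,.136,.149)
rep('pins',.55,.65,.19,.36,.155,.17)
rep('upr',.5,.66,.17,.39,.10,.160)
rep('caps',.6,.8,.17,.39,.066,.085)
rep('tray rim',.28,.5,.18,.46,.034,.048)
rep('tray floor',.28,.5,.18,.46,-.005,.012)
rep('lids',.40,.62,-.36,.12,.052,.066)
rep('grips',.40,.62,-.36,.12,.085,.11)
for y in (-.277,-.18,-.085,.01): rep('grip%.2f'%y,.40,.62,y-.045,y+.045,.085,.11)
rep('near bench obj',.25,.8,-.36,.5,.1,.4)
np.savez('c.npz',**C)
E
python3 b.py
```

```text
bar body scene 313 [600.2 279.5 144.3] (array([597.6, 277.3]), array([118.3,  54.9]), 87.1)
bar body top 217 [597.9 278.2 145.2] (array([599.3, 277.5]), array([118.3,  53.9]), 89.0)
pins scene 41 [599.7 276.  160.1] (array([598.5, 277.5]), array([91.2, 13.2]), 87.1)
pins top 30 [598.3 276.3 161.2] (array([598.8, 278.2]), array([91.5,  7. ]), 89.1)
upr scene 525 [603.4 278.2 140.2] (array([599.1, 277.1]), array([118.4,  57. ]), 88.6)
upr top 361 [597.1 279.  143.2] (array([599. , 277.2]), array([118.9,  54.2]), 89.2)
caps scene 557 [680.6 280.   72.5] (array([661.7, 281. ]), array([174.6, 121.7]), 89.9)
caps top 530 [679.7 282.3  72.4] (array([660.2, 281.2]), array([118.1, 173.9]), 0.6)
tray rim scene 411 [395.3 312.5  39.1] (array([396.6, 311.2]), array([216.2, 141.5]), 83.2)
tray rim top 386 [396.3 316.4  40.4] (array([396.8, 312.4]), array([216.3, 135.8]), 82.6)
tray floor scene 3502 [396.3 328.7   2.2] (array([390., 320.]), array([279.9, 219.8]), 90.0)
tray floor top 4771 [388.3 317.9   3.2] (array([390., 320.]), array([279.9, 219.9]), 90.0)
lids scene 4238 [ 527.  -127.8   58.9] 
[... 555 characters left out ...]
97.7] (array([ 468.8, -179. ]), array([23.7, 44.4]), 2.4)
grip-0.18 top 91 [ 465.3 -178.3   99.5] (array([ 465.2, -178.5]), array([43.5, 19.5]), 88.0)
grip-0.09 scene 92 [474.1 -82.5  97.3] (array([473.7, -84.1]), array([43.8, 21.3]), 88.5)
grip-0.09 top 90 [470.3 -84.   99.6] (array([470.1, -83.7]), array([42.6, 19.1]), 88.5)
grip0.01 scene 96 [478.8  12.6  97.2] (array([476.6,  11.1]), array([44.5, 20.8]), 84.9)
grip0.01 top 92 [475.3  12.1  99.5] (array([475. ,  12.9]), array([42.1, 19.6]), 89.0)
near bench obj scene 1705 [671.5 134.  131.5] (array([553.5, 151.3]), array([413.4, 821. ]), 14.4)
near bench obj top 1337 [646.9 113.2 132.9] (array([551.7, 151.8]), array([411.2, 822.2]), 14.5)
```

```bash
cat >> h.py <<'E'
def plan(x,y,z,yaw=None,cur=None):
    """deltas (tool frame) to target TCP; yaw: desired heading of tool z mod 180"""
    o=monitor.get_obs(); p=np.array(o['tool_pos']); M=R.from_euler('xyz',o['tool_rot'],degrees=True).as_matrix()
    h=np.degrees(np.arctan2(M[1,2],M[0,2]))
    d=M.T@(np.array([x,y,z])-p)
    # positive turn about tool x (pointing down) -> heading decreases
    t=None if yaw is None else -((yaw-h+90)%180-90)
    print('t',round(o['time_s'],2),'tcp',np.round(p,4),'headz',round(h,1),'| shift',np.round(d,4),'turn',t,'q7',round(o['qpos'][6],1),'grip',round(o['grip_width'],4),'F',np.round(o['force'],1))
E
python3 - <<'E'
from h import *
M=R.from_euler('xyz',monitor.get_obs()['tool_rot'],degrees=True).as_matrix();print(np.round(M,3))
plan(.599,.2775,.24,-1); plan(.599,.2775,.139,-1)
C=np.load('c.npz')
for c in C:
    P=C[c]; m=(P[:,0]>.56)&(P[:,0]<.64)&(P[:,1]>.2)&(P[:,1]<.36)&(P[:,2]>.115)&(P[:,2]<.16)&(abs(P[:,0]-.599)>.014)
    p=P[m]; print(c,np.round(p[np.argsort(p[:,1])][::3]*1000).astype(int).tolist())
E
```

```text
[[ 0.    -0.916  0.402]
 [ 0.     0.402  0.916]
 [-1.    -0.     0.   ]]
t 0.8 tcp [0.2614 0.5951 0.2416] headz 66.3 | shift [ 0.0016 -0.4368 -0.1551] turn 67.29233595837293 q7 -3.3 grip 0.0874 F [-0.7  0.5 -0.2]
t 0.8 tcp [0.2614 0.5951 0.2416] headz 66.3 | shift [ 0.1026 -0.4368 -0.1551] turn 67.29233595837293 q7 -3.3 grip 0.0874 F [-0.7  0.5 -0.2]
scene [[619, 239, 145], [623, 240, 121], [573, 240, 146], [620, 241, 152], [621, 241, 148], [570, 242, 148], [579, 242, 141], [576, 243, 151], [622, 244, 132], [617, 244, 140], [570, 245, 149], [573, 246, 148], [625, 321, 116], [579, 322, 147], [579, 322, 142], [622, 323, 134], [626, 323, 120], [627, 324, 152], [625, 324, 129], [624, 325, 123], [624, 326, 118], [622, 326, 146], [580, 328, 147]]
top [[622, 239, 118], [619, 240, 116], [584, 240, 132], [616, 240, 131], [575, 240, 129], [578, 241, 127], [582, 241, 141], [575, 243, 149], [626, 243, 147], [574, 245, 153], [572, 246, 148], [616, 323, 139], [623, 323, 151], [576, 324, 148], [616, 324, 123], [627, 324, 148], [584, 324, 119], [583, 325, 143], [626, 327, 151], [620, 327, 148], [583, 328, 144], [576, 329, 128], [573, 330, 148]]
```

Emit:
step_arm --pt "1 0 -0.055 -0.0194 8.4" --pt "1 0 -0.109 -0.0388 16.8" --pt "1 0 -0.164 -0.058 25.2" --pt "1 0 -0.218 -0.0776 33.6" --pt "1 0 -0.273 -0.097 42" --pt "1 0 -0.328 -0.116 50.5" --pt "1 0 -0.382 -0.136 58.9" --pt "1 0 -0.4368 -0.155 67.3" --pt "1 0 -0.4368 -0.155 67.3" --pt "1 0 -0.4368 -0.155 67.3" --newtons 25

```text
time_s: 2.05
tool_pos: [0.5987, 0.278, 0.2414]
tool_rot: [141.9, 89.9, 140.9]
force: [-0.2, 0.4, -0.9]
grip_width: 0.0873
```

```bash
python3 -c "
from h import *
plan(.599,.279,.137,-1)"
```

```text
t 2.05 tcp [0.5987 0.278  0.2414] headz -1.0 | shift [0.1044 0.0009 0.0003] turn 0.01639649101595353 q7 -23.8 grip 0.0873 F [-0.2  0.4 -0.9]
```

Emit:
step_arm --pt "1 0.05 0.001 0 0" --pt "1 0.09 0.001 0 0" --pt "1 0.104 0.001 0 0" --pt "1 0.104 0.001 0 0" --pt "-1 0.104 0.001 0 0" --pt "-1 0.104 0.001 0 0" --pt "-1 0.104 0.001 0 0" --pt "-1 0.104 0.001 0 0" --pt "-1 0.104 0.001 0 0" --pt "-1 0.104 0.001 0 0" --newtons 30

```text
time_s: 3.3
tool_pos: [0.599, 0.2786, 0.1375]
tool_rot: [-101.0, 90.0, -102.1]
force: [0.1, 0.1, -0.8]
grip_width: 0.0351
```

Emit:
step_arm --pt "-1 0 0 0 0" --pt "-1 0 0 0 0" --pt "-1 0 0 0 0" --pt "-1 0 0 0 0" --pt "-1 -0.03 0 0 0" --pt "-1 -0.08 0 0 0" --pt "-1 -0.12 0 0 0" --pt "-1 -0.12 0 0 0"

```text
time_s: 4.3
tool_pos: [0.6007, 0.2792, 0.2613]
tool_rot: [29.3, 89.6, 28.3]
force: [-0.9, 0.1, -2.5]
grip_width: 0.0197
```

```bash
python3 -c "
from h import *
plan(.397,.312,.24,-7)
plan(.397,.312,.024,-7)"
```

```text
t 4.3 tcp [0.6007 0.2792 0.2613] headz -1.0 | shift [ 0.0201  0.0292 -0.2044] turn 5.987951820026325 q7 -24.0 grip 0.0197 F [-0.9  0.1 -2.5]
t 4.3 tcp [0.6007 0.2792 0.2613] headz -1.0 | shift [ 0.2361  0.0284 -0.2057] turn 5.987951820026325 q7 -24.0 grip 0.0197 F [-0.9  0.1 -2.5]
```

Emit:
step_arm --pt "-1 0 0.007 -0.051 1.5" --pt "-1 0 0.014 -0.102 3" --pt "-1 0 0.022 -0.153 4.5" --pt "-1 0 0.029 -0.205 6" --pt "-1 0.05 0.029 -0.205 6" --pt "-1 0.1 0.029 -0.205 6" --pt "-1 0.15 0.029 -0.205 6" --pt "-1 0.2 0.029 -0.205 6" --pt "-1 0.225 0.029 -0.205 6" --pt "-1 0.234 0.029 -0.205 6" --pt "-1 0.234 0.029 -0.205 6"

```text
time_s: 5.68
tool_pos: [0.3938, 0.3104, 0.0231]
tool_rot: [-131.4, 89.9, -138.4]
force: [1.4, 0.1, -2.8]
grip_width: 0.0197
```

Emit:
step_arm --pt "0 0.002 0 0 0" --pt "0 0.002 0 0 0" --pt "0 0.002 0 0 0" --pt "0 0.002 0 0 0" --pt "0 0.002 0 0 0" --pt "0 -0.05 0 0 0" --pt "0.5 -0.1 0 0 0" --pt "1 -0.16 0 0 0" --pt "1 -0.22 0 0 0"

```text
time_s: 6.8
tool_pos: [0.3928, 0.3108, 0.2443]
tool_rot: [-147.9, 89.8, -154.9]
force: [1.9, -0.2, -0.3]
grip_width: 0.0659
```

```bash
python3 -c "
from h import *
plan(.461,-.2745,.24,87)
plan(.461,-.2745,.09,87)"
```

```text
t 6.8 tcp [0.3928 0.3108 0.2443] headz -7.0 | shift [ 0.0049 -0.5728  0.1386] turn 86.037374399886 q7 -48.3 grip 0.0659 F [ 1.9 -0.2 -0.3]
t 6.8 tcp [0.3928 0.3108 0.2443] headz -7.0 | shift [ 0.1549 -0.5725  0.139 ] turn 86.037374399886 q7 -48.3 grip 0.0659 F [ 1.9 -0.2 -0.3]
```

Emit:
step_arm --pt "1 0 -0.055 0.035 8" --pt "1 0 -0.11 0.07 16" --pt "1 0 -0.165 0.1 24" --pt "1 0 -0.22 0.13 32" --pt "1 0 -0.275 0.145 40" --pt "1 0 -0.33 0.15 49" --pt "1 0 -0.38 0.15 57" --pt "1 0 -0.43 0.148 65" --pt "1 0 -0.48 0.145 73" --pt "1 0 -0.53 0.142 80" --pt "1 0 -0.573 0.139 86" --pt "1 0 -0.573 0.139 86"

```text
time_s: 8.3
tool_pos: [0.4601, -0.2774, 0.2427]
tool_rot: [-87.0, 89.9, 179.6]
force: [-0.1, -0.1, -0.6]
grip_width: 0.0869
```

```bash
cat > a.py <<'E'
from h import *
C={}
for c in ("scene","top"):
    im,d=read_camera(c); C[c]=world(c,d).reshape(-1,3); cv2.imwrite(f"pics/{c}1.png",cv2.cvtColor(im,cv2.COLOR_RGB2BGR))
    for (n,b) in (('tray',(.30,.49,.2,.42,.02,.07)),('upr',(.56,.64,.2,.36,.11,.16)),('uprL',(.56,.64,.28,.36,.11,.16)),('uprR',(.56,.64,.2,.28,.11,.16)),('floorL',(.59,.608,.28,.36,.11,.13)),('floorR',(.59,.608,.2,.28,.11,.13))):
        P=C[c]; p=P[(P[:,0]>b[0])&(P[:,0]<b[1])&(P[:,1]>b[2])&(P[:,1]<b[3])&(P[:,2]>b[4])&(P[:,2]<b[5])]
        if len(p)>2: print(c,n,len(p),np.round(p.mean(0)*1000,1),rect(p))
    for r in regions_of(c,'caked_bar')[:1]:
        print(r['p'],r['pixel'])
np.savez('c1.npz',**C)
plan(.461,-.2745,.09,87)
S=cv2.imread('pics/scene1.png')[130:330,120:460]; T=cv2.imread('pics/top1.png')[110:290,130:400]
S=cv2.resize(S,(600,353)); cv2.imwrite('pics/v1.png',S)
E
python3 a.py
```

```text
scene tray 1010 [395.  309.   32.6] (array([395.8, 311.5]), array([215.5, 141.8]), 82.1)
scene upr 112 [598.5 280.4 132.9] (array([598.9, 283. ]), array([88., 59.]), 88.3)
scene uprL 52 [599.9 324.1 134. ] (array([600.1, 324. ]), array([ 5.9, 59. ]), 88.3)
scene uprR 60 [597.2 242.6 132. ] (array([596.7, 242.2]), array([ 6.3, 55.2]), 88.3)
scene floorL 8 [595.4 324.4 120.1] (array([595.5, 324.2]), array([ 4.6, 10.9]), 79.9)
scene floorR 8 [595.1 242.8 119.6] (array([594.6, 243.3]), array([9.2, 5.9]), 13.0)
0.77 [385.7, 220.6]
top tray 648 [396.7 317.2  36.4] (array([397. , 312.8]), array([216.5, 135.8]), 82.7)
top upr 126 [599.6 283.5 130.4] (array([599.1, 284.3]), array([90.4, 54.6]), 89.3)
top uprL 63 [600.9 325.2 130.7] (array([599.3, 325.9]), array([ 6.4, 54.1]), 88.4)
top uprR 63 [598.3 241.9 130. ] (array([598.5, 242.5]), array([ 7. , 54.6]), 88.8)
top floorL 13 [600.2 325.4 119.1] (array([599.1, 326. ]), array([ 4.9, 17.6]), 88.2)
top floorR 16 [599.4 242.1 119.7] (array([599.7, 242.2]), array([16.4,  5.7]), 3.3)
0.66 [190.0, 244.9]
t 8.5 tcp [ 0.463  -0.2723  0.2429] headz -92.8 | shift [ 0.1529 -0.0017  0.0025] turn 0.1764893100065592 q7 -61.1 grip 0.087 F [0.2 0.5 0.8]
```

View pics/v1.png

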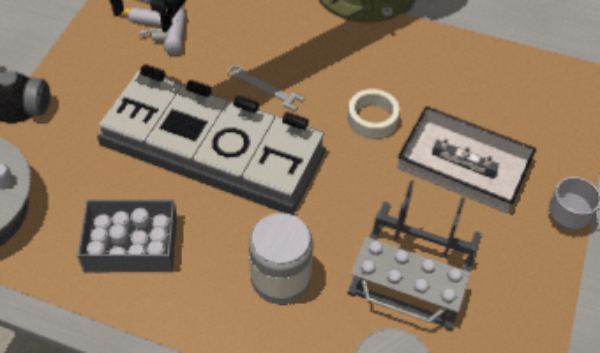

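The crop shows the caked bar lying flat and pins up in the tray at about (465,155), with the rack empty and everything else where it was. Next is the lid grip.

Emit:
step_arm --pt "1 0.05 -0.001 0.001 0" --pt "1 0.1 -0.001 0.001 0" --pt "1 0.14 -0.001 0.001 0" --pt "1 0.153 -0.001 0.001 0" --pt "1 0.153 -0.001 0.001 0" --pt "-1 0.153 -0.001 0.001 0" --pt "-1 0.153 -0.001 0.001 0" --pt "-1 0.153 -0.001 0.001 0" --pt "-1 0.153 -0.001 0.001 0" --pt "-1 0.153 -0.001 0.001 0" --pt "-1 0.153 -0.001 0.001 0" --pt "-1 0.153 -0.001 0.001 0" --newtons 25

```text
time_s: 10.0
tool_pos: [0.4616, -0.276, 0.0906]
tool_rot: [20.9, 89.9, -72.1]
force: [0.4, -2.3, -0.5]
grip_width: 0.0435
```

```bash
python3 - <<'E'
from h import *
plan(.461,-.2745,.09,87)
o=monitor.get_obs(); M=R.from_euler('xyz',o['tool_rot'],degrees=True).as_matrix(); print(np.round(M,3))
for t in range(0,99,8):
    a=np.radians(t)+np.arctan2(36,124); r=np.hypot(36,124)
    dx=r*(-np.cos(a))+124; dz=r*np.sin(a)-36
    print(t,'tool x %.4f  away(binx) %.4f'%(-dz/1000,dx/1000))
E
```

```text
t 10.0 tcp [ 0.4616 -0.276   0.0906] headz -93.0 | shift [ 0.0006 -0.0007 -0.0015] turn -0.021077123575309997 q7 -53.5 grip 0.0435 F [ 0.4 -2.3 -0.5]
[[ 0.     0.999 -0.053]
 [-0.001 -0.053 -0.999]
 [-1.     0.     0.001]]
0 tool x -0.0000  away(binx) 0.0000
8 tool x -0.0169  away(binx) 0.0062
16 tool x -0.0328  away(binx) 0.0147
24 tool x -0.0473  away(binx) 0.0254
32 tool x -0.0602  away(binx) 0.0379
40 tool x -0.0713  away(binx) 0.0522
48 tool x -0.0802  away(binx) 0.0678
56 tool x -0.0869  away(binx) 0.0845
64 tool x -0.0912  away(binx) 0.1020
72 tool x -0.0931  away(binx) 0.1199
80 tool x -0.0924  away(binx) 0.1379
88 tool x -0.0892  away(binx) 0.1557
96 tool x -0.0836  away(binx) 0.1728
```

Emit:
step_arm --pt "-1 -0.0169 0.0062 0 0" --pt "-1 -0.0328 0.0147 0 0" --pt "-1 -0.0473 0.0254 0 0" --pt "-1 -0.0602 0.0379 0 0" --pt "-1 -0.0713 0.0522 0 0" --pt "-1 -0.0802 0.0678 0 0" --pt "-1 -0.0869 0.0845 0 0" --pt "-1 -0.0912 0.102 0 0" --pt "-1 -0.0931 0.1199 0 0" --pt "-1 -0.0924 0.1379 0 0" --pt "-1 -0.0892 0.1557 0 0" --pt "-1 -0.086 0.166 0 0"

```text
time_s: 11.5
tool_pos: [0.6277, -0.2847, 0.1776]
tool_rot: [-50.2, 89.9, -143.2]
force: [-3.6, -1.8, 3.1]
grip_width: 0.0442
```

```bash
python3 - <<'E'
from h import *
plan(.461,-.2745,.09,87)
im,d=read_camera('scene'); cv2.imwrite('pics/v2.png',cv2.cvtColor(cv2.resize(im[120:270,120:340],(660,450)),cv2.COLOR_RGB2BGR))
E
```

```text
t 11.5 tcp [ 0.6277 -0.2847  0.1776] headz -93.0 | shift [ 0.0877 -0.1669 -0.0015] turn -0.010449387980315805 q7 -56.4 grip 0.0442 F [-3.6 -1.8  3.1]
```

View pics/v2.png

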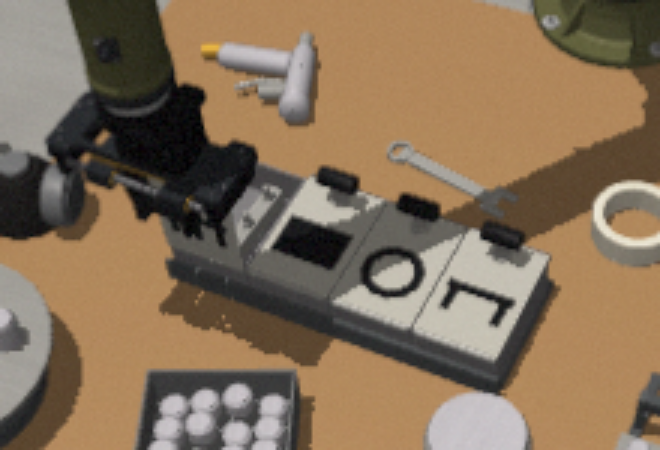

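The lid stands nearly upright, still pinched at about (215,200) in the crop, and the other lids are shut. I'll release it, rise and look into the bin.

Emit:
step_arm --pt "1 0 0 0 0" --pt "1 0 0 0 0" --pt "1 0 0 0 0" --pt "1 0 0 0 0" --pt "1 -0.05 0 0 0" --pt "1 -0.1 0 0 0" --pt "1 -0.13 -0.02 -0.05 0" --pt "1 -0.13 -0.05 -0.1 0" --pt "1 -0.13 -0.08 -0.15 0" --pt "1 -0.13 -0.1 -0.2 0" --pt "1 -0.13 -0.1 -0.22 0" --pt "1 -0.13 -0.1 -0.22 0"

```text
time_s: 13.05
tool_pos: [0.539, -0.0569, 0.3067]
tool_rot: [162.8, 89.9, 70.1]
force: [-0.1, -0.3, 0.2]
grip_width: 0.0869
```

```bash
cat > a.py <<'E'
from h import *
for c in ("top","scene"):
    im,d=read_camera(c); W=world(c,d); P=W.reshape(-1,3)
    if c=="top": cv2.imwrite('pics/v3.png',cv2.cvtColor(cv2.resize(im[150:270,230:430],(700,420)),cv2.COLOR_RGB2BGR))
    for r in regions_of(c,'clean_bar')[:2]:
        p=W[r['pixels']];p=p[~np.isnan(p[:,0])]; p=p[(p[:,2]>.022)&(p[:,2]<.07)]
        print(c,r['p'],r['pixel'],len(p),np.round(p.mean(0)*1000,1),rect(p) if len(p)>2 else '')
    for n,b in (('bar',(.45,.578,-.312,-.242,.022,.06)),('body',(.45,.578,-.312,-.242,.025,.038)),('pins',(.45,.578,-.312,-.242,.043,.056)),('lid',(.56,.68,-.33,-.22,.08,.22))):
        p=P[(P[:,0]>b[0])&(P[:,0]<b[1])&(P[:,1]>b[2])&(P[:,1]<b[3])&(P[:,2]>b[4])&(P[:,2]<b[5])]
        if len(p)>2: print(c,n,len(p),np.round(p.mean(0)*1000,1),rect(p), np.round(p.min(0)*1000),np.round(p.max(0)*1000))
plan(.52,-.2775,.24,87);plan(.52,-.2775,.036,87)
E
python3 a.py
```

```text
top 0.79 [359.6, 209.3] 219 [ 512.8 -269.8   35.5] (array([ 514.6, -271.5]), array([ 20.9, 120.3]), 84.8)
top bar 230 [ 513.8 -270.1   35.5] (array([ 510.2, -269.9]), array([ 28.8, 128.1]), 78.6) [ 450. -286.   22.] [ 575. -243.   56.]
top body 171 [ 514.1 -270.5   33.8] (array([ 514.6, -271.6]), array([ 20.8, 120.3]), 84.8) [ 454. -286.   25.] [ 575. -258.   38.]
top pins 17 [ 505.8 -268.9   50.8] (array([ 501.3, -269. ]), array([ 20.8, 112.6]), 73.6) [ 450. -278.   44.] [ 558. -243.   56.]
top lid 414 [ 598.5 -280.7  165.4] (array([ 608.7, -281.7]), array([93.3, 53.8]), 88.6) [ 581. -328.   80.] [ 635. -235.  206.]
scene 0.75 [204.3, 192.9] 151 [ 498.4 -267.8   34.2] (array([ 498.8, -270.7]), array([24.7, 89.8]), 84.4)
scene bar 160 [ 496.  -267.4   34.6] (array([ 494.5, -269.6]), array([31. , 95.4]), 76.5) [ 450. -283.   22.] [ 544. -243.   56.]
scene body 118 [ 495.5 -267.8   32.9] (array([ 494.5, -269.7]), array([31. , 95.4]), 76.4) [ 450. -283.   26.] [ 544. -243.   38.]
scene pins 16 [ 491.7 -268.3   51.2] (array([ 483.9, -267.4]), array([12.1, 69.8]), 77.0) [ 451. -274.   45.] [ 518. -254.   56.]
scene lid 710 [ 596.3 -277.6  159.2] (array([ 607.5, -283.2]), array([95.7, 57.4]), 84.6) [ 578. -329.   80.] [ 637. -234.  205.]
t 13.25 tcp [ 0.539  -0.0613  0.3066] headz -93.2 | shift [ 0.0668 -0.0069  0.2169] turn -0.1849598787715081 q7 -86.9 grip 0.087 F [ 0.  -0.1 -0.1]
t 13.25 tcp [ 0.539  -0.0613  0.3066] headz -93.2 | shift [ 0.2708 -0.007   0.2168] turn -0.1849598787715081 q7 -86.9 grip 0.087 F [ 0.  -0.1 -0.1]
```

View pics/v3.png

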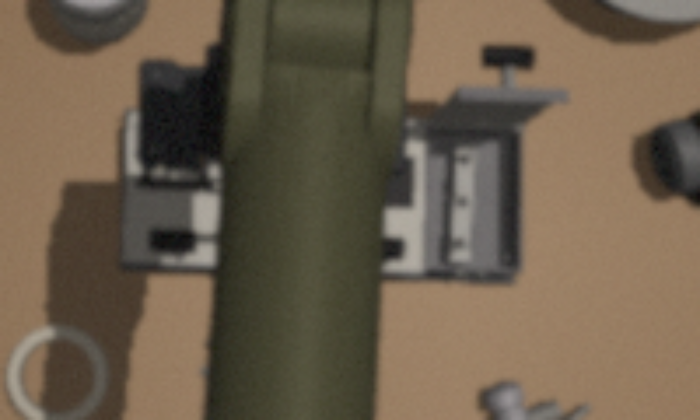

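The crop shows the open bin with the clean bar inside at about (462,200), pins up and slightly turned, and the lid upright at (500,100).

```bash
python3 -c "
from h import *
plan(.5235,-.272,.14,84.8);plan(.5235,-.272,.032,84.8)"
```

```text
t 13.25 tcp [ 0.539  -0.0613  0.3066] headz -93.2 | shift [ 0.1668 -0.0038  0.2111] turn 2.0150401212284805 q7 -86.9 grip 0.087 F [ 0.  -0.1 -0.1]
t 13.25 tcp [ 0.539  -0.0613  0.3066] headz -93.2 | shift [ 0.2748 -0.0038  0.2111] turn 2.0150401212284805 q7 -86.9 grip 0.087 F [ 0.  -0.1 -0.1]
```

Emit:
step_arm --pt "-0.22 0 -0.004 0.05 2" --pt "-0.22 0 -0.004 0.1 2" --pt "-0.22 0 -0.004 0.15 2" --pt "-0.22 0 -0.004 0.2 2" --pt "-0.22 0.05 -0.004 0.211 2" --pt "-0.22 0.1 -0.004 0.211 2" --pt "-0.22 0.14 -0.004 0.211 2" --pt "-0.22 0.165 -0.004 0.211 2" --pt "-0.22 0.165 -0.004 0.211 2" --pt "-0.22 0.165 -0.004 0.211 2"

```text
time_s: 14.5
tool_pos: [0.5243, -0.2711, 0.1428]
tool_rot: [54.7, 89.9, -40.4]
force: [-0.2, -0.7, 0.2]
grip_width: 0.0336
```

```bash
python3 -c "
from h import *
plan(.5235,-.272,.14,84.8);plan(.5235,-.272,.032,84.8)"
```

```text
t 14.5 tcp [ 0.5243 -0.2711  0.1428] headz -95.1 | shift [ 0.0028 -0.0007  0.001 ] turn 0.10748799400312237 q7 -56.9 grip 0.0336 F [-0.2 -0.7  0.2]
t 14.5 tcp [ 0.5243 -0.2711  0.1428] headz -95.1 | shift [ 0.1108 -0.0009  0.0009] turn 0.10748799400312237 q7 -56.9 grip 0.0336 F [-0.2 -0.7  0.2]
```

Emit:
step_arm --pt "-0.22 0.03 -0.001 0.001 0" --pt "-0.22 0.06 -0.001 0.001 0" --pt "-0.22 0.09 -0.001 0.001 0" --pt "-0.22 0.11 -0.001 0.001 0" --pt "-0.22 0.11 -0.001 0.001 0" --pt "-1 0.11 -0.001 0.001 0" --pt "-1 0.11 -0.001 0.001 0" --pt "-1 0.11 -0.001 0.001 0" --pt "-1 0.11 -0.001 0.001 0" --pt "-1 0.11 -0.001 0.001 0" --newtons 30

```text
time_s: 15.75
tool_pos: [0.5239, -0.2717, 0.033]
tool_rot: [67.4, 89.8, -27.6]
force: [0.2, -2.2, 6.0]
grip_width: 0.0195
```

Emit:
step_arm --pt "-1 -0.02 0 0 0" --pt "-1 -0.05 0 0 0" --pt "-1 -0.09 0 0 0" --pt "-1 -0.14 0 0 0" --pt "-1 -0.19 0 0 0" --pt "-1 -0.23 0 0 0" --pt "-1 -0.23 0 0 0"

```text
time_s: 16.62
tool_pos: [0.5239, -0.2714, 0.2655]
tool_rot: [86.4, 89.6, -8.6]
force: [-0.1, -0.7, -2.5]
grip_width: 0.0197
```

```bash
python3 -c "
from h import *
plan(.5995,.284,.262,-1.4)"
```

```text
t 16.62 tcp [ 0.5239 -0.2714  0.2655] headz -95.0 | shift [ 0.0034  0.0267 -0.5599] turn 86.38312133869164 q7 -60.6 grip 0.0197 F [-0.1 -0.7 -2.5]
```

```bash
python3 -c "
from h import *
plan(.5997,.293,.262,-1.4)"
```

```text
t 16.62 tcp [ 0.5239 -0.2714  0.2655] headz -95.0 | shift [ 0.0034  0.0261 -0.5689] turn 86.38312133869164 q7 -60.6 grip 0.0197 F [-0.1 -0.7 -2.5]
```

Emit:
step_arm --pt "-1 0 0.0024 -0.0517 -8.5" --pt "-1 0 0.0047 -0.1034 -17" --pt "-1 0 0.0071 -0.155 -25.5" --pt "-1 0 0.0095 -0.207 -34" --pt "-1 0 0.0119 -0.2585 -42.5" --pt "-1 0 0.0142 -0.31 -51" --pt "-1 0 0.0166 -0.362 -59.6" --pt "-1 0 0.019 -0.414 -68" --pt "-1 0 0.0213 -0.4654 -76.6" --pt "-1 0 0.0237 -0.517 -85" --pt "-1 0 0.0261 -0.569 -93.6" --pt "-1 0 0.0261 -0.569 -93.6"

```text
time_s: 18.12
tool_pos: [0.5955, 0.3005, 0.2585]
tool_rot: [174.9, 89.7, 174.0]
force: [1.0, -0.8, -2.0]
grip_width: 0.0202
```

Emit:
step_arm --pt "-1 0 0 0 0" --pt "-1 0 0 0 0" --pt "-1 0 0 0 0"

```text
time_s: 18.5
tool_pos: [0.5987, 0.2925, 0.2618]
tool_rot: [-3.3, 90.0, -4.9]
force: [0.3, -0.1, -1.8]
grip_width: 0.0201
```

```bash
python3 - <<'E'
from h import *
plan(.5997,.293,.19,-1.4)
for c in ("scene","top"):
    im,d=read_camera(c); W=world(c,d)
    if c=="scene": cv2.imwrite('pics/v4.png',cv2.cvtColor(cv2.resize(im[140:300,290:450],(600,600)),cv2.COLOR_RGB2BGR))
    for r in regions_of(c,'clean_bar')[:2]:
        p=W[r['pixels']];p=p[~np.isnan(p[:,0])]
        print(c,r['p'],r['pixel'],len(p),np.round(p.mean(0)*1000,1),rect(p) if len(p)>2 else '',np.round(p.min(0)*1000),np.round(p.max(0)*1000))
E
```

```text
t 18.5 tcp [0.5987 0.2925 0.2618] headz -1.5 | shift [0.0718 0.0005 0.001 ] turn -0.13917964296165053 q7 -23.8 grip 0.0201 F [ 0.3 -0.1 -1.8]
scene 0.75 [331.2, 190.7] 492 [356.1 124.6  26.7] (array([352.8, 123.5]), array([99.4, 89.4]), 15.6) [305.  77.  -3.] [402. 170.  45.]
scene 0.55 [354.9, 219.4] 163 [601.2 271.6 257.7] (array([544., 248.]), array([323.1, 105.4]), 30.5) [378. 211.   3.] [686. 341. 356.]
top 0.68 [193.6, 174.0] 152 [596.6 246.8 258.6] (array([609.5, 263.8]), array([90.2, 40.5]), 59.1) [587. 223.  64.] [650. 292. 282.]
```

View pics/v4.png

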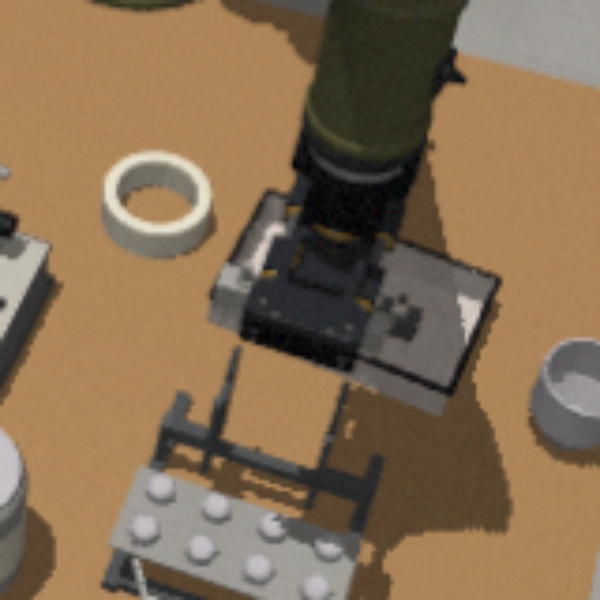

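The crop shows the bar in the hand with both ends visible, and its ends measure y 0.223 to 0.341, so it is centred over the rack. Lowering now.

Emit:
step_arm --pt "-1 0.03 0.001 0.0008 0" --pt "-1 0.06 0.001 0.0008 0" --pt "-1 0.08 0.001 0.0008 0" --pt "-1 0.09 0.001 0.0008 0" --pt "-1 0.1 0.001 0.0008 0" --pt "-1 0.106 0.001 0.0008 0" --pt "-1 0.111 0.001 0.0008 0" --pt "-1 0.114 0.001 0.0008 0" --pt "-1 0.115 0.001 0.0008 0" --pt "-1 0.115 0.001 0.0008 0"

```text
time_s: 19.95
tool_pos: [0.5995, 0.295, 0.1468]
tool_rot: [35.2, 90.0, 33.8]
force: [0.3, -0.1, -0.9]
grip_width: 0.0198
```

Emit:
step_arm --pt "-1 0.001 0 0 0" --pt "-1 0.001 0 0 0" --pt "-0.4 0.001 0 0 0" --pt "0.1 0.001 0 0 0" --pt "0.1 0.001 0 0 0" --pt "0.1 0.001 0 0 0" --pt "0.1 0.001 0 0 0" --pt "0.1 -0.04 0 0 0" --pt "0.3 -0.09 0 0 0" --pt "1 -0.15 0 0 0" --pt "1 -0.15 -0.05 -0.03 0" --pt "1 -0.15 -0.1 -0.06 0"

```text
time_s: 21.45
tool_pos: [0.5369, 0.1954, 0.2975]
tool_rot: [2.7, 89.9, 1.3]
force: [-0.3, -0.4, 0.4]
grip_width: 0.0783
```

Emit:
step_arm --pt "1 0 -0.055 0 8" --pt "1 0 -0.11 0 16" --pt "1 0 -0.165 0 24" --pt "1 0 -0.22 0 32" --pt "1 0 -0.22 0 32"

```text
time_s: 22.08
tool_pos: [0.5311, -0.0298, 0.2973]
tool_rot: [4.7, 89.9, -29.3]
force: [0.7, 0.5, 0.5]
grip_width: 0.0871
```

```bash
cat > chk.py <<'E'
from h import *
import sys
plan(.6,.28,.3,0)
for c in ("scene","top"):
    im,d=read_camera(c); W=world(c,d); P=W.reshape(-1,3)
    if c=="scene": cv2.imwrite('pics/%s.png'%sys.argv[1],cv2.cvtColor(cv2.resize(im[110:300,150:450],(780,494)),cv2.COLOR_RGB2BGR))
    for n,b in (('bar',(.585,.613,.2,.36,.136,.152)),('pins',(.585,.613,.2,.36,.158,.172)),('lid',(.56,.68,-.33,-.22,.08,.3)),('lids',(.40,.62,-.36,.12,.052,.066)),('grip',(.42,.50,-.32,-.23,.085,.12))):
        p=P[(P[:,0]>b[0])&(P[:,0]<b[1])&(P[:,1]>b[2])&(P[:,1]<b[3])&(P[:,2]>b[4])&(P[:,2]<b[5])]
        if len(p)>2: print(c,n,len(p),np.round(p.mean(0)*1000,1),rect(p),np.round(np.polyfit(p[:,1],p[:,2],1)[0],3))
E
python3 chk.py v5
```

```text
t 22.07 tcp [ 0.5311 -0.0298  0.2973] headz -34.0 | shift [-0.0028  0.2953 -0.1161] turn -34.0080212635508 q7 -32.2 grip 0.0871 F [0.7 0.5 0.5]
scene bar 311 [601.8 285.9 145. ] (array([599.3, 284.1]), array([118. ,  24.8]), 89.0) -0.002
scene pins 26 [599.1 287.2 161.7] (array([597.8, 284. ]), array([88.4,  8.6]), 87.4) -0.003
scene lid 717 [ 596.3 -278.2  159.3] (array([ 606.4, -284.3]), array([96.6, 60.2]), 83.6) -0.17
scene lids 3396 [529.  -89.9  58.9] (array([ 519.8, -135.1]), array([384.6, 155.6]), 87.0) -0.001
top bar 236 [597.9 283.  146.4] (array([599.2, 284.3]), array([ 23.2, 118.5]), 1.2) 0.013
top pins 18 [599.1 282.7 164.6] (array([598.6, 284.5]), array([88. ,  5.9]), 88.6) 0.01
top lid 418 [ 598.6 -280.6  164.8] (array([ 608.8, -282.7]), array([93.6, 52.6]), 86.2) -0.014
top lids 1361 [ 525.1 -160.    59.6] (array([ 521.8, -133.7]), array([379.2, 149.3]), 87.4) 0.002
```

View pics/v5.png

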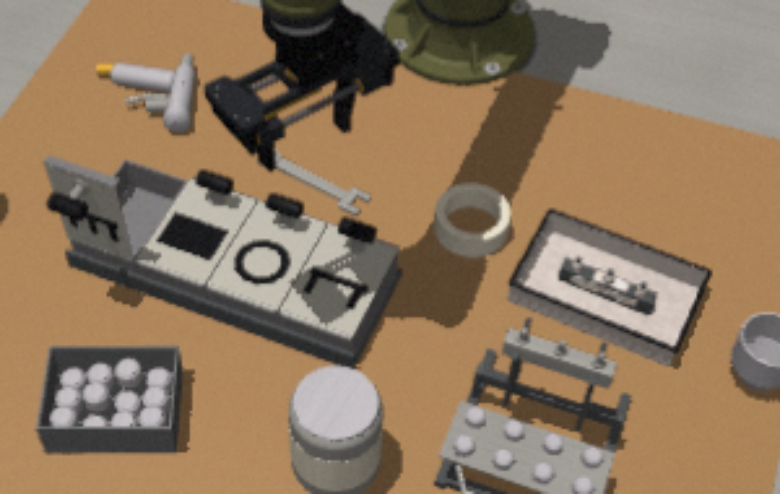

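The crop shows the clean bar seated level in both notches at about (560,355), the caked bar in the tray at (610,285) and the lid upright at (95,205). Now I'll close the lid.

```bash
python3 -c "
from h import *
plan(.6277,-.2847,.3,87)"
```

```text
t 22.18 tcp [ 0.5315 -0.0237  0.2968] headz -33.5 | shift [-0.0035 -0.1647  0.2242] turn 59.548959285063745 q7 -32.2 grip 0.0868 F [-0.7 -0.   0.2]
```

Emit:
step_arm --pt "1 -0.004 -0.0275 0.0374 9.9" --pt "1 -0.004 -0.055 0.0747 19.8" --pt "1 -0.004 -0.082 0.112 29.7" --pt "1 -0.004 -0.11 0.15 39.6" --pt "1 -0.004 -0.137 0.187 49.5" --pt "1 -0.004 -0.165 0.224 59.4" --pt "1 -0.004 -0.165 0.224 59.4" --pt "1 -0.004 -0.165 0.224 59.4" --pt "1 -0.004 -0.165 0.224 59.4"

```text
time_s: 23.3
tool_pos: [0.6285, -0.282, 0.3006]
tool_rot: [160.6, 89.9, 68.0]
force: [-0.1, 0.2, -0.0]
grip_width: 0.0871
```

```bash
python3 -c "
from h import *
plan(.6277,-.2847,.1776,87)"
```

```text
t 23.3 tcp [ 0.6285 -0.282   0.3006] headz -92.6 | shift [ 0.123  -0.0007  0.003 ] turn 0.43423701622970157 q7 -56.0 grip 0.0871 F [-0.1  0.2 -0. ]
```

Emit:
step_arm --pt "1 0.04 -0.001 0.003 0.4" --pt "1 0.08 -0.001 0.003 0.4" --pt "1 0.11 -0.001 0.003 0.4" --pt "1 0.123 -0.001 0.003 0.4" --pt "1 0.123 -0.001 0.003 0.4" --pt "-1 0.123 -0.001 0.003 0.4" --pt "-1 0.123 -0.001 0.003 0.4" --pt "-1 0.123 -0.001 0.003 0.4" --pt "-1 0.123 -0.001 0.003 0.4" --pt "-1 0.123 -0.001 0.003 0.4" --pt "-1 0.123 -0.001 0.003 0.4" --pt "-1 0.123 -0.001 0.003 0.4" --newtons 25

```text
time_s: 24.8
tool_pos: [0.6269, -0.2848, 0.1775]
tool_rot: [-169.8, 89.8, 97.1]
force: [-0.7, 5.0, 2.4]
grip_width: 0.0437
```

```bash
python3 - <<'E'
from h import *
plan(.4616,-.276,.0906,87)
r=np.hypot(36,124);a0=np.arctan2(36,124)
for t in (84,76,68,60,52,44,36,28,20,12,4,0):
    a=np.radians(t)+a0; x=.4616+(124-r*np.cos(a))/1000*np.cos(np.radians(-3)); y=-.276+(124-r*np.cos(a))/1000*np.sin(np.radians(-3)); z=.0906+(r*np.sin(a)-36)/1000
    o=monitor.get_obs(); M=R.from_euler('xyz',o['tool_rot'],degrees=True).as_matrix()
    print(t,np.round(M.T@(np.array([x,y,z])-o['tool_pos']),4))
E
```

```text
t 24.8 tcp [ 0.6269 -0.2848  0.1775] headz -93.1 | shift [ 0.0871 -0.1655  0.0005] turn -0.10352921933576908 q7 -53.9 grip 0.0437 F [-0.7  5.   2.4]
84 [-0.0041 -0.0187 -0.0002]
76 [-0.0061 -0.0366 -0.0001]
68 [-0.0055 -0.0546 -0.0001]
60 [-0.0024 -0.0723 -0.0001]
52 [ 0.0031 -0.0895 -0.    ]
44 [ 1.100e-02 -1.057e-01  1.000e-04]
36 [ 2.100e-02 -1.207e-01  1.000e-04]
28 [ 0.033  -0.1341  0.0002]
20 [ 0.0468 -0.1457  0.0003]
12 [ 0.0621 -0.1553  0.0004]
4 [ 0.0785 -0.1626  0.0004]
0 [ 0.0871 -0.1655  0.0005]
```

Emit:
step_arm --pt "-1 -0.0041 -0.0187 0 0" --pt "-1 -0.0061 -0.0366 0 0" --pt "-1 -0.0055 -0.0546 0 0" --pt "-1 -0.0024 -0.0723 0 0" --pt "-1 0.0031 -0.0895 0 0" --pt "-1 0.011 -0.1057 0 0" --pt "-1 0.021 -0.1207 0 0" --pt "-1 0.033 -0.1341 0 0" --pt "-1 0.0468 -0.1457 0 0" --pt "-1 0.0621 -0.1553 0 0" --pt "-1 0.0785 -0.1626 0 0" --pt "-1 0.0875 -0.1655 0 0"

```text
time_s: 26.3
tool_pos: [0.4621, -0.2762, 0.0898]
tool_rot: [160.2, 89.8, 67.0]
force: [1.6, 6.7, 3.4]
grip_width: 0.0432
```

Emit:
step_arm --pt "-1 0.001 0 0 0" --pt "-1 0.002 0 0 0" --pt "-1 0.002 0 0 0"

```text
time_s: 26.68
tool_pos: [0.462, -0.2761, 0.0894]
tool_rot: [-178.9, 89.7, 88.0]
force: [-3.7, 9.3, 14.3]
grip_width: 0.0437
```

Emit:
step_arm --pt "-1 0 0 0 0" --pt "1 0 0 0 0" --pt "1 0 0 0 0" --pt "1 0 0 0 0" --pt "1 0 0 0 0" --pt "1 -0.05 0 0 0" --pt "1 -0.1 0 0 0" --pt "1 -0.15 0 0 0" --pt "1 -0.19 0 -0.05 0" --pt "1 -0.19 0.04 -0.1 0" --pt "1 -0.19 0.06 -0.15 0" --pt "1 -0.19 0.06 -0.15 0"

```text
time_s: 28.18
tool_pos: [0.5315, -0.1258, 0.2775]
tool_rot: [-149.9, 89.9, 117.5]
force: [-0.2, 0.0, -0.1]
grip_width: 0.0869
```

```bash
python3 chk.py v6; python3 - <<'E'
from h import *
im,d=read_camera('scene'); P=world('scene',d)
# lid heights: near vs far edge of lid three
m=(abs(P[...,1]+.277)<.04)&(P[...,2]>.05)&(P[...,2]<.075)
for a,b in ((.44,.455),(.48,.5),(.5,.52),(.53,.55),(.56,.58)):
    q=P[m&(P[...,0]>a)&(P[...,0]<b)]; print(a,len(q),np.round(np.median(q[:,2])*1000,1) if len(q) else '')
E
```

```text
t 28.18 tcp [ 0.5315 -0.1258  0.2775] headz -92.7 | shift [-0.0222  0.0496 -0.4086] turn 87.34603016034217 q7 -77.4 grip 0.0869 F [-0.2  0.  -0.1]
scene bar 306 [601.6 284.4 144.9] (array([598.5, 284.4]), array([117.7,  24.7]), 87.2) 0.002
scene pins 22 [599.5 284.2 163.5] (array([600.2, 283.4]), array([87.7, 10.1]), 89.4) 0.01
scene lids 4241 [ 526.8 -128.1   59. ] (array([ 520.6, -135.4]), array([384.8, 155.7]), 86.7) -0.002
scene grip 90 [ 462.8 -273.9   97.3] (array([ 460.1, -276.8]), array([47.6, 24.6]), 85.4) -0.069
top bar 228 [597.7 280.5 146.2] (array([598.7, 283.8]), array([ 23.7, 117.7]), 1.6) 0.008
top pins 19 [599.6 287.2 164.3] (array([600.1, 283.9]), array([88.6,  7.8]), 87.5) -0.01
top lids 2011 [518.1 -58.3  59.8] (array([ 520.6, -134.4]), array([382.6, 148.6]), 86.4) 0.001
top grip 48 [ 459.3 -285.2   99.7] (array([ 460. , -285.4]), array([22.6, 19.6]), 88.5) 0.072
0.44 47 58.5
0.48 113 59.0
0.5 109 59.3
0.53 118 59.7
0.56 114 59.1
```

View pics/v6.png

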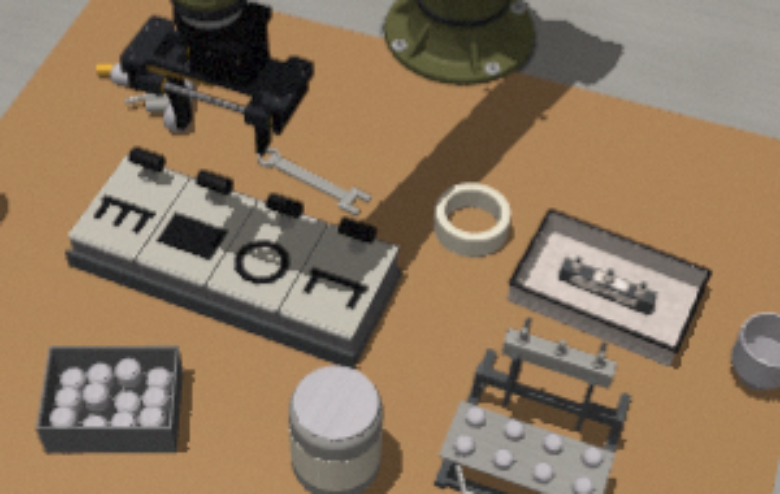

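The crop shows all four lids shut, the clean bar seated at (560,355) and the caked bar flat in the tray at (610,285). The bystanders in view have not moved and the gripper is clear.

```bash
python3 -c "
from cell import env
print(env.sign_off())"
```

```text
the job is handed in; nothing more can be done
None
```

The job is done and handed in at about 28 s on the robot's clock. The sign-off gave no verdict, so everything below rests on my own last checks.

- **Caked bar:** it is off the rack and lies flat, pins up, in the wash tray.
- **Clean bar:** it sits pins up in both rack notches. Its centre measured about (0.599, 0.284), against a seat estimated at (0.5995, 0.284). Its tilt along its length was at most about 0.01 rad, and its top read 145–146 mm where 146 mm is expected.
- **Lids:** I opened only the three-pin bin, at the end of the row, and closed it again. Its lid surface is flat at about 59 mm from near to far edge, the same height as the other three, and it pushed back with about 14 N when I pressed it shut.
- **Bystanders:** none looked moved in the last picture. The mask lay outside that crop, so I did not check it at the end. It had looked undisturbed when I took the clean bar from the bin.

No check failed. The two cameras differed by 1–3 mm. TCP readings just after fast moves varied by up to about 8 mm before settling. The region network once mistook the tape roll for the clean bar, and I ignored that result.

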